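Charge the pebble feeder

ROBOT

A 7-joint arm with a two-finger parallel gripper is mounted at the origin on the work surface; the furniture and walls round the work are solid. World frame = base frame: x ahead of the robot, y to its left, z up, the work surface at z = 0. Lengths are in m, angles in rad, forces in N, time in s.
With the tool pointing down it reaches from about 0.425 to 0.825 m from the base axis. Payload 3.6 kg.
Tool frame: the origin (TCP) lies where the fingers leave the gripper's body, on its centre line; the fingertips stand 73 mm ahead of it and the grasp point (between the pads) lies 54 mm ahead of it; z points along the fingers, y is the line along which they close (so a half turn about z gives the same grasp; the last joint's range is limited). The gripper opens to 85 mm and grips with 20 to 120 N. Pads are 22 mm wide; open, the fingers measure 114 mm over their backs; the gripper's body (76 mm by 85 mm) begins 54 mm behind the grasp point. The pads swing forward as they close: fully open they stand 13 mm farther back than shut.
Start: joints at [-1.278, 0.615, -0.013, 1.423, 0.008, 1.103, -0.04], TCP at [0.204, 0.617, 0.304] pointing down, gripper open.
Joint ranges: [-3.12, 3.12], [-0.3, 2.06], [-1.34, 1.32], [0.26, 2.42], [-1.36, 4.5], [0.01, 1.98], [-2.84, 2.84]. Speed limits (rad/s): [2.79, 2.79, 3.14, 3.14, 3.14, 3.14, 3.14].

INTERFACE

Orientations are given as a unit quaternion [x, y, z, w].
In Python, from station import arm, imaging, readout gives the robot as it stands (arm), with the cameras (imaging) and the readings (readout). Calls block until the motion is done:
- arm.movep(position, orientation): joint-space move of the TCP to a pose.
- arm.line_to(position, velocity=0.15, ori=None): straight line of the TCP; ori=None keeps the orientation; velocity is the mean speed in m/s.
- arm.move_j(angles): joint-space move.
- arm.move_gripper(opening, effort=None): opening from 0.0 (shut) to 1.0 (fully open); effort is the grip in N (None keeps the last); returns when the fingers have stopped.
- arm.pause(seconds).
- arm.ik(position, orientation): joint angles nearest the present ones, or None.
- imaging.snapshot(name): name is "scene" or "top" or "wrist"; returns the picture (420x560x3 uint8, blue, green, red); there is no depth.
- imaging.camera_info(name): a dict with "fx", "fy", "cx", "cy" (pixels), "dist_coeffs" ([k1, k2, p1, p2, k3] as OpenCV has them; the pictures are not rectified), "R" (3x3) and "t" (3): a world point X has camera coordinates R X + t; the wrist camera has in their place "T_tool_cam" (4x4, takes a point from camera to tool coordinates, whose origin is the TCP and whose axes are the flange's). Camera axes: x right, y down, z forward; pixel columns grow to the right and rows downward; lengths in m; the calibration is good to about 2 mm. A picture is of the moment at which its call begins: read the wrist's pose just before it. camera_info takes no time and is no camera call.
A pose or a line that the arm cannot do raises arm.MotionError and nothing moves.
- arm.finish_job(): hands the job in; it is judged then, once.
Readings, each from a call of its own:
- readout.read_time(): time.
- readout.read_joint_positions(): joint angles.
- readout.read_dq(): joint speeds.
- readout.read_effort(): joint torques, N m.
- readout.read_tool_pos(): TCP position.
- readout.read_eef_rot(): TCP orientation.
- readout.read_ft_force(): force on the tool from outside, world axes, zero at the start.
- readout.read_wrist_torque(): the same for the moment, N m.
- readout.read_opening(): opening from 0.0 (shut) to 1.0 (fully open).
- readout.read_finger_force(): force on a finger pad.
Only numpy, scipy, OpenCV 4.12 (cv2) and the standard library are available. Lean on these libraries where they do the work, as an engineer would, in place of code of your own. Each camera call takes 0.05 s, during which the arm holds its last target. There are 200 camera calls.

TASK

Get the feeder ready for the next polishing batch: push its gate lever all the way down so that the outlet is shut, then take the pan of stones by its wooden grip and tip all four stones into the feeder's hopper so that they stay in it. Stand the empty pan back upright on the bench, and leave the things around it where they are.

Things in the scene. Friction and masses are not known exactly. Their poses are not given: they have to be found in the camera images.
- feeder: Fixed bench feeder: inclined sheet-steel hopper, open at the top, on a grey stand. Origin on the bench under it; x axis from the outlet (front, -x) to the back, z up. The open top is, inside, x -75 to +100, y -85 to +85 mm; rim z = 205 to 210 mm. The floor slopes at 34 degrees from z 185 at x +78 to z 78 at the gate, x -81. Outside x -115 to +108, y -98 to +98 mm, lever knob to y +128.
- feeder_mouth (a point): Centre of the feeder's open mouth, at rim height: (13, 0, 205) mm in the feeder's frame. The feeder's back is towards the robot's left, its outlet towards the right, its lever side towards the robot; the room's wall, with a rail of hanging tools, rises at the far edge of the bench, about 0.69 m in front of the robot's axis.
- gate (a joint): Arc gate at the feeder's low front end and its side lever, turning on a level pin along the feeder's y at x -30, z 135 mm. 0 = shut: lever level, pointing to the feeder's -x, against its stop. Grows as lever and gate swing up, to 0.75 rad fully open. Stiff, stays where left; about 3 N at the knob moves it. Open, it lets stones out into the fixed blue tub below (56 mm high, x -118 to -222).
- gate_lever_knob (a point): Centre of the black knob (24 mm diameter, 28 mm long along the feeder's y) at the end of the gate lever, 115 mm from the pin, at y = +113 mm (the feeder's left). At gate angle q it is at x = -30 - 115 cos q, z = 135 + 115 sin q mm in the feeder's frame.
- pan: Loose open aluminium pan with the stones in it, 0.26 kg empty. Origin at the centre of its underside. Floor x -60 to +77, y -64 to +64 mm, 3 mm thick; back and side walls 58 mm high. At the front (-x) there is no wall but a pouring lip that rises at 32 degrees from the floor's edge (x -60) to x -110, z 33 mm.
- pan_handle (a point): Centre of the pan's wooden grip: straight bar along the pan's y above its middle, at (0, 0, 88) mm in the pan's frame, 14 mm thick (x), 24 mm high (z), 128 mm long between dark steel uprights. The stones' tops lie below z = 55 mm of the pan; the bar's underside is at 76 mm.
- spray_bottle: Bystander: spray bottle, 60 x 126 mm, 258 mm tall, origin under its centre.
- mallet: Bystander: turned wooden mallet standing on its head, 92 mm diameter up to 113 mm, handle 30 mm diameter up to 228 mm; origin under its centre.
- mug: Bystander: mug, 82 x 117 mm with its handle, 91 mm tall; origin under its centre.
- wax_tin: Bystander: round tin, 78 mm diameter, 77 mm tall; origin under its centre.
- stone0: Stone, grey-green, 45 x 55 x 35 mm, 0.12 kg, lying in the pan at the start. Origin at the centre of its underside as it first lies.
- stone1: Stone, black, 35 x 52 x 34 mm, 0.09 kg, lying in the pan at the start. Origin at the centre of its underside as it first lies.
- stone2: Stone, black, pointed, 42 x 52 x 46 mm, 0.09 kg, lying in the pan at the start. Origin at the centre of its underside as it first lies.
- stone3: Stone, white, 40 x 60 x 32 mm, 0.11 kg, lying in the pan at the start. Origin at the centre of its underside as it first lies.

How it is judged:
On the way, in this order (a step that is already met when the one before it is completed fails the run):
1. the gate is shut while the pan still stands on the bench (value of joint gate below 0.06 rad and height (world z) of pan below 0.01 m), for 0.2 s.
2. the pan is tipped over the hopper (angle between pan's own z axis and vertical above 0.5 rad and horizontal distance between pan_handle and feeder_mouth below 0.2 m and height (world z) of pan_handle above 0.2 m).
3. all four stones are in the hopper (x of stone0 in the frame of feeder between -0.108 and 0.105 m and y of stone0 in the frame of feeder between -0.09 and 0.09 m and z of stone0 in the frame of feeder between 0.06 and 0.215 m and x of stone1 in the frame of feeder between -0.108 and 0.105 m and y of stone1 in the frame of feeder between -0.09 and 0.09 m and z of stone1 in the frame of feeder between 0.06 and 0.215 m and x of stone2 in the frame of feeder between -0.108 and 0.105 m and y of stone2 in the frame of feeder between -0.09 and 0.09 m and z of stone2 in the frame of feeder between 0.06 and 0.215 m and x of stone3 in the frame of feeder between -0.108 and 0.105 m and y of stone3 in the frame of feeder between -0.09 and 0.09 m and z of stone3 in the frame of feeder between 0.06 and 0.215 m), for 0.2 s.
At the end, for the whole second after the job is handed in: The gate is shut (within 0.06 rad of its stop), all four stones lie at rest inside the feeder's hopper behind the gate, and the pan stands upright (within 0.1 rad) and still, flat on the bench beside the feeder (all of step 1 and all of step 3 and linear speed of each of stone0, stone1, stone2, stone3 below 0.03 m/s and angle between pan's own z axis and vertical below 0.1 rad and linear speed of pan below 0.02 m/s and horizontal distance between pan and feeder above 0.13 m); the robot touches nothing.
It fails at once if a bystander on the bench is moved by more than 3 cm or knocked over (distance of any of spray_bottle, mallet, mug, wax_tin from where it was at the start of the episode above 0.03 m or angle between any of spray_bottle, mallet, mug, wax_tin's own z axis and vertical above 0.5 rad).
It also fails if it takes over 72 s, if anything falls off the work surface, if the arm or the gripper's body presses on something with over 40 N, if the wrist force passes 120 N, or if a joint passes its speed limit or range.

## Working session

There is one attempt and no reset: what is moved stays moved. The work goes in short steps, each a Python script; the robot and the scene stay as the last script left them, time stands still between calls to the robot, and variables do not carry over. Pictures are saved under pics/ and viewed, at most 10 in all, crops included, and the job is handed in when it is done.

```bash
ls; mkdir -p pics
python3 - <<'E'
from station import arm, imaging, readout
import cv2,numpy as np
a=imaging.snapshot("scene");b=imaging.snapshot("top")
cv2.imwrite("pics/scene.png",a);cv2.imwrite("pics/top.png",b)
np.set_printoptions(precision=4,suppress=True)
for n in("scene","top","wrist"):print(n,imaging.camera_info(n))
print(readout.read_tool_pos(),readout.read_eef_rot(),readout.read_time())
E
```

```text
pics
station.py
scene {'fx': 489.35443830079083, 'fy': 489.35443830079083, 'cx': 272.2471836882982, 'cy': 213.24279118759264, 'dist_coeffs': array([-0.0258,  0.    ,  0.    ,  0.    ,  0.    ]), 'R': array([[ 0.7981, -0.6025,  0.0062],
       [-0.4103, -0.5509, -0.7268],
       [ 0.4413,  0.5774, -0.6869]]), 't': array([-0.5373,  0.1526,  1.1501])}
top {'fx': 479.8454307981467, 'fy': 479.8454307981467, 'cx': 275.26133648969767, 'cy': 214.5436237962088, 'dist_coeffs': array([0.0175, 0.    , 0.    , 0.    , 0.    ]), 'R': array([[-0.0273, -0.9996,  0.0062],
       [-0.9969,  0.0268, -0.0738],
       [ 0.0736, -0.0082, -0.9973]]), 't': array([-0.2836,  0.4843,  1.2339])}
wrist {'fx': 332.9634109445939, 'fy': 332.9634109445939, 'cx': 281.1802230710043, 'cy': 209.75721839370675, 'dist_coeffs': array([-0.005,  0.   ,  0.   ,  0.   ,  0.   ]), 'T_tool_cam': array([[ 0.0002, -0.951 , -0.3093,  0.0794],
       [ 1.    ,  0.0001,  0.0004,  0.0008],
       [-0.0004, -0.3093,  0.951 , -0.069 ],
       [ 0.    ,  0.    ,  0.    ,  1.    ]])}
[0.2042 0.6166 0.3028] [ 0.1592  0.9872 -0.0012 -0.0002] 0.1
```

View pics/scene.png

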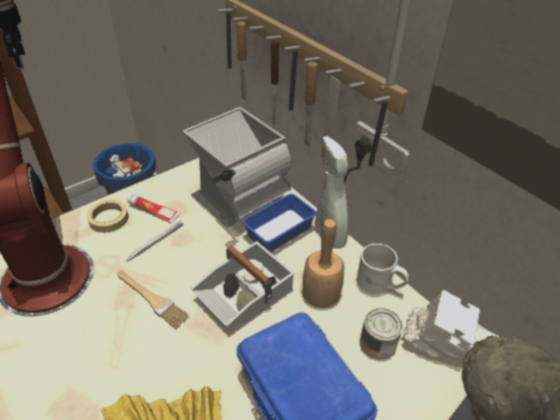

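View pics/top.png

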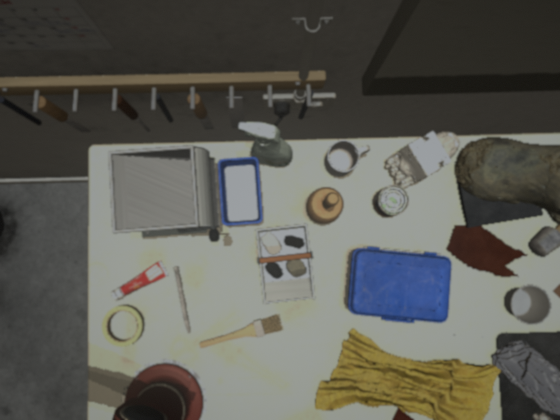

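The scene shows the feeder at the back left with its lever knob near (218,236) in the top view. The pan is near (286,265), with its lip towards the robot and its bar at about row 257. Next I'll zoom in for corner pixels.

Run:
```python
import cv2
a=cv2.imread("pics/top.png")[135:315,100:330];cv2.imwrite("pics/topc.png",cv2.resize(a,None,fx=3.3,fy=3.3,interpolation=cv2.INTER_CUBIC))
a=cv2.imread("pics/scene.png")[95:335,170:380];cv2.imwrite("pics/scenec.png",cv2.resize(a,None,fx=2.5,fy=2.5,interpolation=cv2.INTER_CUBIC))
```

```text
(no output)
```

View pics/topc.png

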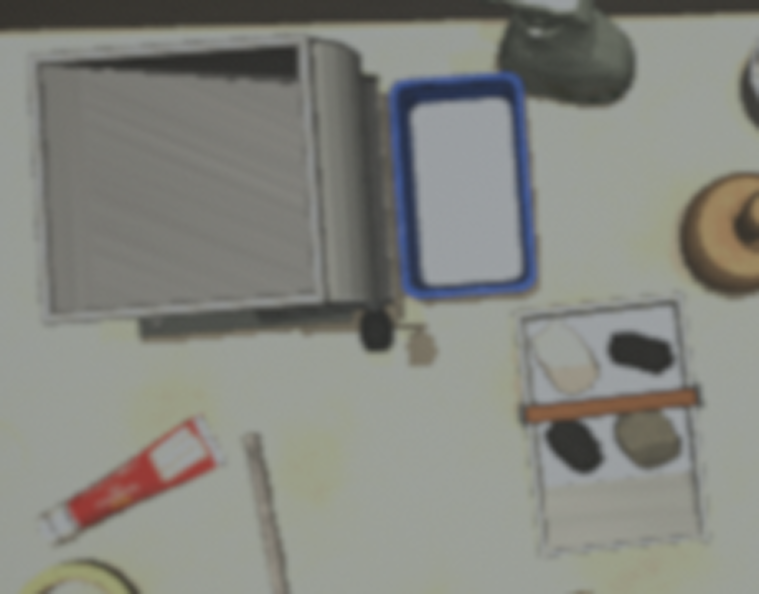

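View pics/scenec.png

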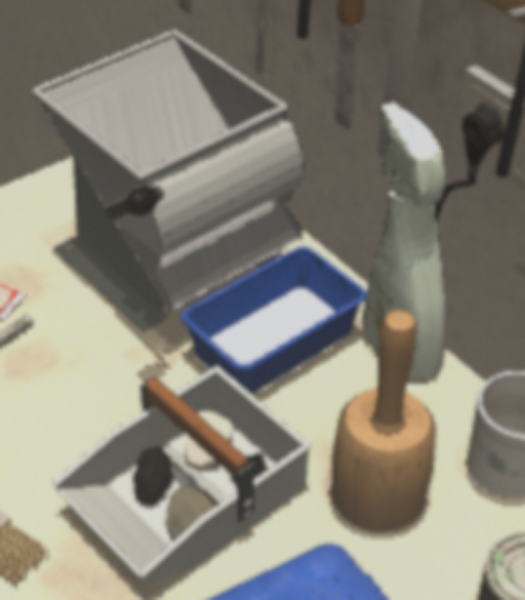

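The top crop shows the rim corners at about (32,55), (308,37), (325,300) and (47,322), the knob at (377,330), and the bar running from (525,413) to (700,397). In the scene crop the knob is at (142,203), raised, so the gate is open.

```bash
cat > h.py <<'E'
from station import arm, imaging, readout
import cv2,numpy as np
np.set_printoptions(precision=4,suppress=True)
def ray(n,p):
    c=imaging.camera_info(n);K=np.array([[c['fx'],0,c['cx']],[0,c['fy'],c['cy']],[0,0,1]])
    q=cv2.undistortPoints(np.array([[p]],float),K,np.array(c['dist_coeffs'])).ravel()
    R=np.array(c['R']);t=np.array(c['t']);d=R.T@np.r_[q,1];return -R.T@t,d/np.linalg.norm(d)
def onz(n,p,z):
    o,d=ray(n,p);return o+d*(z-o[2])/d[2]
def tri(p,q):
    o,d=ray("top",p);e,f=ray("scene",q)
    s=np.linalg.lstsq(np.c_[d,-f],e-o,rcond=None)[0];A=o+s[0]*d;B=e+s[1]*f
    return (A+B)/2,np.linalg.norm(A-B)
E
python3 - <<'E'
from h import *
T=lambda p:(100+p[0]/3.3,135+p[1]/3.3); S=lambda p:(170+p[0]/2.5,95+p[1]/2.5)
P=[onz("top",T(p),.2075) for p in((32,55),(308,37),(325,300),(47,322))]
print("rim",np.array(P)); print("lens",[np.linalg.norm(P[i]-P[i-1]) for i in range(4)])
for t,s in zip(((32,55),(308,37),(325,300),(47,322)),((175,32),(286,105),(137,178),(37,90))):print("tri",tri(T(t),S(s)))
print("knob",tri(T((377,330)),S((142,203))))
# bar by colour
for n,roi in(("top",(230,290,250,325)),("scene",(240,290,220,280))):
    I=cv2.imread(f"pics/{n}.png");h=cv2.cvtColor(I,cv2.COLOR_BGR2HSV)
    m=cv2.inRange(h,(3,110,50),(16,255,255));k=np.zeros_like(m);r=roi;k[r[0]:r[1],r[2]:r[3]]=m[r[0]:r[1],r[2]:r[3]]
    c=max(cv2.findContours(k,0,2)[0],key=cv2.contourArea);R=cv2.minAreaRect(c);b=cv2.boxPoints(R);print(n,R)
    z=.1 if n=="top" else .095
    if n=="top":
        e=sorted([(np.linalg.norm(b[i]-b[i-1]),i) for i in range(4)])[:2]
        E=[onz(n,(b[i]+b[i-1])/2,z) for _,i in e];print(E,np.linalg.norm(E[0]-E[1]),(E[0]+E[1])/2)
        bt=R[0]
    else: print("bar tri",tri(bt,R[0]))
# pan lip & back corners
for p,z in(((520,312),.058),((680,300),.058),((545,552),.033),((703,533),.033)):print(onz("top",T(p),z))
print("tub",[onz("top",T(p),.056) for p in((390,82),(522,75),(536,288),(407,300))])
print("mallet",onz("top",T((735,233)),.113),"bottle",onz("top",(260,130),.258))
E
```

```text
rim [[ 0.6128  0.0698  0.2075]
 [ 0.6205 -0.1162  0.2075]
 [ 0.4419 -0.1249  0.2075]
 [ 0.4322  0.0603  0.2075]]
lens [np.float64(0.1808300165290135), np.float64(0.18613686005297425), np.float64(0.17885871465684822), np.float64(0.1854039441565825)]
tri (array([0.6148, 0.0711, 0.202 ]), np.float64(0.001848352970859297))
tri (array([ 0.6208, -0.1166,  0.2083]), np.float64(0.0009887153806375534))
tri (array([ 0.4414, -0.124 ,  0.2048]), np.float64(0.001591820033617421))
tri (array([0.4351, 0.0591, 0.2058]), np.float64(0.006593602118825191))
knob (array([ 0.4216, -0.1598,  0.2078]), np.float64(0.0018604757239712307))
top ((284.54266357421875, 257.8841552734375), (3.644240379333496, 49.473331451416016), 83.6598129272461)
[array([ 0.3595, -0.2559,  0.1   ]), array([ 0.3695, -0.3754,  0.1   ])] 0.11997652350998542 [ 0.3645 -0.3156  0.1   ]
scene ((248.19149780273438, 263.8440856933594), (49.73210525512695, 5.622783184051514), 41.87786865234375)
bar tri (array([ 0.3657, -0.3167,  0.0919]), np.float64(0.0032724802069871977))
[ 0.4368 -0.2507  0.058 ]
[ 0.4427 -0.3733  0.058 ]
[ 0.2523 -0.2647  0.033 ]
[ 0.2634 -0.387   0.033 ]
tub [array([ 0.6175, -0.1546,  0.056 ]), array([ 0.6203, -0.2567,  0.056 ]), array([ 0.455 , -0.2633,  0.056 ]), array([ 0.4484, -0.1644,  0.056 ])]
mallet [ 0.4881 -0.4112  0.113 ] bottle [ 0.6407 -0.267   0.258 ]
```

```bash
cat >> h.py <<'E'
from scipy.spatial.transform import Rotation as Ro
YF=np.radians(92.7); FX=np.array([np.cos(YF),np.sin(YF),0]);FY=np.array([-FX[1],FX[0],0]);Z=np.array([0,0,1.])
FO=np.array([.5268,-.0278,0])-.013*FX
fd=lambda x,y,z:FO+x*FX+y*FY+z*Z
PAN=np.array([.365,-.316,.088]);PY=np.radians(4.7)
def pose(handle,yaw,th=0,opt=1,up=.002):
    "TCP pose holding the bar: pan yaw, tilt th lip-down"
    R=(Ro.from_euler('z',yaw)*Ro.from_euler('y',-th)).as_matrix()
    T=np.c_[opt*R[:,1],opt*R[:,0],-R[:,2]]
    return np.array(handle)+(.054+up)*R[:,2],Ro.from_matrix(T).as_quat()
def pour(lx,lz,th,yaw,opt,ly=0.):
    "TCP pose with lip tip at feeder (lx,ly,lz)"
    R=(Ro.from_euler('z',yaw)*Ro.from_euler('y',-th)).as_matrix()
    return pose(fd(lx,ly,lz)-R@np.array([-.11,0,-.055]),yaw,th,opt)
E
python3 - <<'E'
from h import *
f=lambda p:arm.ik(*p)
for o in(1,-1):
    print("grasp",o,f(pose(PAN,PY,0,o)))
    print(" lift",o,f(pose(PAN+.29*Z,PY,0,o)))
    for dy in(-60,-30,-15,0,15,30,60):
        y=YF-np.pi+np.radians(dy)
        print(o,dy,[ (lambda r:'-' if r is None else np.round(r,2).tolist() if t in(0,75) else '+')(f(pour(-.04,.32 if t<20 else .24,np.radians(t),y,o))) for t in(0,30,60,75)])
for a in range(0,360,45):
    R=np.c_[[np.cos(np.radians(a)),np.sin(np.radians(a)),0],[np.sin(np.radians(a)),-np.cos(np.radians(a)),0],[0,0,-1]]
    print("lever",a,arm.ik(fd(-.114,.118,.32),Ro.from_matrix(R).as_quat()))
E
```

```text
grasp 1 [ 0.2724  0.683   0.6082  2.0757 -0.6998  0.5943  1.4587]
 lift 1 [-0.1038  0.3961  1.1393  1.686  -0.3721  1.3012  1.1898]
1 -60 [[-0.55, 0.34, 1.14, 1.75, -0.32, 1.26, -1.91], '+', '+', '-']
1 -30 [[-0.41, 0.46, 1.14, 1.62, -0.43, 1.33, -1.25], '+', '+', [-0.8, 1.04, 1.13, 1.41, 0.34, 1.57, -1.87]]
1 -15 [[-0.35, 0.52, 1.12, 1.55, -0.47, 1.37, -0.98], '+', '+', [-0.92, 0.93, 1.05, 1.61, 0.52, 1.33, -1.97]]
1 0 [[-0.32, 0.58, 1.13, 1.47, -0.52, 1.42, -0.71], '+', '+', [-1.0, 0.79, 0.96, 1.82, 0.76, 1.13, -2.13]]
1 15 [[-0.29, 0.61, 1.08, 1.4, -0.53, 1.44, -0.49], '+', '+', [-1.14, 0.75, 1.07, 2.03, 0.97, 0.85, -2.24]]
1 30 [[-0.25, 0.61, 0.96, 1.34, -0.49, 1.44, -0.32], '+', '+', [-1.15, 0.59, 0.99, 2.23, 1.44, 0.77, -2.57]]
1 60 [[-0.19, 0.59, 0.7, 1.25, -0.37, 1.43, -0.0], '+', '+', '-']
grasp -1 [ 1.3759  0.9551 -1.2275  2.0432  1.1021  1.0385  2.7965]
 lift -1 [-0.1038  0.3961  1.1393  1.686  -0.3721  1.3012 -1.9518]
-1 -60 [[-0.35, 0.25, 0.79, 1.74, -0.19, 1.23, 1.07], '+', '+', '-']
-1 -30 [[-0.23, 0.36, 0.78, 1.62, -0.26, 1.27, 1.7], '+', '+', [-0.36, 0.78, 0.1, 1.39,
[... 352 characters left out ...]
, 0.49, 0.39, 1.33, -0.19, 1.36, 2.56], '+', '+', [-0.61, 0.42, 0.15, 2.22, 1.49, 1.24, 0.53]]
-1 60 [[0.7, 0.73, -1.15, 1.21, 0.65, 1.58, 2.34], '+', '+', '-']
lever 0 [-0.401   0.4234  1.0259  1.9778 -0.4367  0.9806 -0.7336]
lever 45 [-0.4391  0.4542  1.1025  1.9786 -0.4831  1.0025  0.1087]
lever 90 [-0.3917  0.417   1.0084  1.9777 -0.4265  0.9762  0.8247]
lever 135 [-0.2907  0.3646  0.8356  1.9755 -0.333   0.9426  1.4969]
lever 180 [-0.1067  0.313   0.5637  1.9712 -0.2093  0.914   2.1345]
lever 225 [ 1.0098  0.4116 -0.9577  1.9415  0.4015  0.9925  2.2218]
lever 270 [-0.456   0.4709  1.1397  1.9789 -0.5066  1.0149 -2.2184]
lever 315 [-0.456   0.4709  1.1397  1.9789 -0.5066  1.0149 -1.433 ]
```

```bash
python3 - <<'E'
from h import *
R=np.c_[[0,1,0],[1,0,0],[0,0,-1]];q=Ro.from_matrix(R).as_quat()
arm.move_gripper(0.0,80)
p=readout.read_tool_pos();arm.line_to([p[0],p[1],.37],.25)
arm.movep(fd(-.114,.116,.345),q)
print(readout.read_joint_positions(),readout.read_time(),readout.read_ft_force())
def tip(g,extra=0):return fd(-.03-.115*np.cos(g),.116,.135+.115*np.sin(g)+.012+.073+extra)
arm.line_to(tip(.72,.02),.15)
for g in(.72,.6,.45,.3,.15,.05,0):
    arm.line_to(tip(g),.05);print(g,readout.read_ft_force())
for e in(-.002,-.004,-.006):
    if readout.read_ft_force()[2]>15:break
    arm.line_to(tip(0,e),.03);print(e,readout.read_ft_force(),readout.read_tool_pos()-tip(0,0))
arm.line_to(tip(0,.06),.1)
cv2.imwrite("pics/s2.png",imaging.snapshot("scene"));print(readout.read_time(),readout.read_joint_positions())
E
python3 -c "
import cv2
a=cv2.imread('pics/s2.png')[95:335,170:380];cv2.imwrite('pics/s2c.png',cv2.resize(a,None,fx=2.5,fy=2.5))"
```

```text
[-0.4096  0.3815  1.0118  1.9325 -0.3766  1.0322  0.7705] 4.1167 [ 1.324   0.4902 -0.3546]
0.72 [0.3723 0.0692 0.2851]
0.6 [-0.3338 -0.7591  0.3626]
0.45 [-0.6331 -0.3412 -0.292 ]
0.3 [-0.4998  0.2019 -0.2736]
0.15 [-0.3906 -0.1855 -0.0378]
0.05 [-0.4939  0.6997  0.1706]
0 [ 0.3927 -0.5925 -0.6205]
-0.002 [-2.2834  1.6149 12.3347] [-0.     -0.     -0.0008]
-0.004 [-5.7384  5.1455 28.0864] [-0.0001 -0.0002 -0.0012]
8.9 [-0.2437  0.4845  0.9145  2.0002 -0.4924  0.8949  0.9355]
```

View pics/s2c.png

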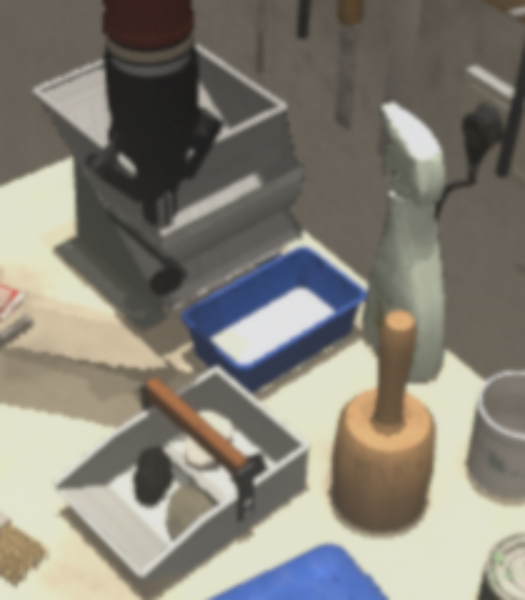

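The knob now sits at about (168,278) in the crop, with the lever level, and the stop pushed back with 28 N. I'll check that with a ray and then grasp the pan.

Run:
```python
from h import *
o,d=ray("scene",(237.2,206.2));k=fd(-.145,.113,.135);v=k-o;print("knob ray miss",np.linalg.norm(v-d*(v@d)))
arm.move_gripper(.6,80)
p,q=pose(PAN,PY,0,1)
t=readout.read_tool_pos();arm.line_to([t[0],t[1],.3],.2)
arm.movep(p+.13*Z,q);print(readout.read_joint_positions())
arm.line_to(p+.03*Z,.15);arm.line_to(p,.05);print(readout.read_ft_force())
arm.move_gripper(0,80)
print(readout.read_opening(),readout.read_finger_force(),readout.read_ft_force(),readout.read_joint_positions(),readout.read_time())
cv2.imwrite("pics/w3.png",imaging.snapshot("scene")[95:415,130:400])
for o in (0,):
  for dy in(-30,-15,0,15,30):
    y=YF-np.pi+np.radians(dy)
    print(dy,[arm.ik(*pour(-.04,.32 if t<20 else .24,np.radians(t),y,1)) for t in(0,75)])
```

```text
knob ray miss 0.0050573034684041765
[ 0.1013  0.5116  0.8481  1.9503 -0.4887  0.899   1.2816]
[-0.1328 -0.0078 -0.2905]
0.14684852378090393 79.25225257873535 [-2.2546  1.5479  5.2854] [ 0.2572  0.6895  0.6352  2.0766 -0.7233  0.6062  1.4837] 12.2917
-30 [array([-0.4077,  0.4637,  1.1382,  1.6233, -0.4308,  1.3344, -1.2535]), array([-0.8019,  1.0431,  1.1318,  1.4099,  0.3443,  1.5725, -1.8673])]
-15 [array([-0.359 ,  0.5251,  1.1371,  1.5496, -0.482 ,  1.3773, -0.9649]), array([-0.9733,  1.0416,  1.262 ,  1.6155,  0.3525,  1.2511, -1.7943])]
0 [array([-0.3273,  0.5813,  1.1361,  1.4744, -0.5279,  1.4205, -0.7002]), array([-1.0672,  0.8839,  1.138 ,  1.8239,  0.6283,  1.031 , -1.9933])]
15 [array([-0.3114,  0.6301,  1.1354,  1.4025, -0.5674,  1.4609, -0.4551]), array([-1.1655,  0.7847,  1.1395,  2.0325,  0.9204,  0.7939, -2.1872])]
30 [array([-0.342 ,  0.7264,  1.2657,  1.3395, -0.6863,  1.548 , -0.1513]), array([-1.2204,  0.6735,  1.1389,  2.234 ,  1.415 ,  0.6402, -2.5514])]
```

Run:
```python
from h import *
D=np.radians;y=YF-np.pi
t=readout.read_tool_pos();arm.line_to(t+[0,0,.03],.05);print(readout.read_ft_force(),readout.read_opening())
arm.line_to([t[0],t[1],.144+.29],.15)
p,q=pour(-.045,.325,0,y,1);arm.line_to(p,.1,q)
print(readout.read_time(),readout.read_joint_positions(),readout.read_wrist_torque())
for th,lz in((10,.295),(20,.265)):
    p,q=pour(-.045,lz,D(th),y,1);arm.line_to(p,.06,q)
cv2.imwrite("pics/s4.png",imaging.snapshot("scene")[50:350,130:430])
print(readout.read_time(),readout.read_joint_positions(),readout.read_opening(),readout.read_ft_force())
for th in(75,80,85):print(th,arm.ik(*pour(-.045,.24,D(th),y,1)))
```

```text
[ 0.2062  0.5383 -7.4174] 0.14965329779234732
17.2167 [-0.3548  0.6452  1.279   1.4602 -0.6162  1.487  -0.6084] [ 0.0449  0.0301 -0.0606]
18.4583 [-0.6366  0.6292  1.3003  1.6386 -0.3506  1.116  -0.862 ] 0.14576370203738623 [ 0.7026  0.1702 -6.4576]
75 [-1.0879  0.9399  1.2341  1.8295  0.5461  0.9685 -1.9064]
80 [-1.0961  0.9786  1.2013  1.836   0.6158  1.0041 -1.9954]
85 [-1.1017  1.0217  1.1717  1.841   0.6745  1.0419 -2.074 ]
```

View pics/s4.png

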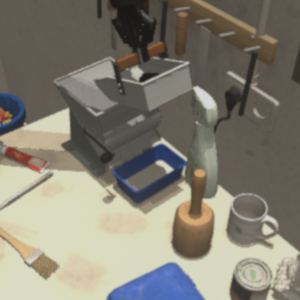

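The pan hangs level with its lip over the hopper front at about (120,85), and the bystanders haven't moved. Next I'll tip it slowly.

Run:
```python
from h import *
D=np.radians;y=YF-np.pi
for th in(30,40,45,50,55,60,65,70,75,80):
    p,q=pour(-.045,.24,D(th),y,1)
    try: arm.line_to(p,.035,q)
    except arm.MotionError as e: print(th,e);break
    print(th,readout.read_ft_force(),readout.read_joint_positions()[2])
arm.pause(.5)
a=imaging.snapshot("scene")[50:300,150:400];b=imaging.snapshot("top")[110:310,90:340]
cv2.imwrite("pics/s5.png",np.hstack([cv2.resize(a,(390,400)),cv2.resize(b,(400,400))]));print(readout.read_time(),readout.read_ft_force())
```

```text
30 [-0.137  -0.5962 -8.0522] 1.304250055972137
40 [-0.3475  0.1264 -6.7843] 1.3071092020411672
45 [-0.4238 -0.3703 -7.0199] 1.3076025768718198
50 [ 0.0874 -0.1778 -7.1389] 1.30817692726303
55 [ 1.1083 -0.3714 -7.4675] 1.3083433611688322
60 [-0.1066 -0.616  -7.3914] 1.3083171428047449
65 [ 0.4798  0.4531 -3.4583] 1.3095153597621432
70 [-0.3449  0.1582 -2.2188] 1.3082544449441607
75 [-0.1047 -0.1546 -2.6079] 1.3077575988296615
80 [-0.0869 -0.0306 -2.486 ] 1.3074767680990946
25.325 [ 0.2677  0.6119 -2.5513]
```

View pics/s5.png

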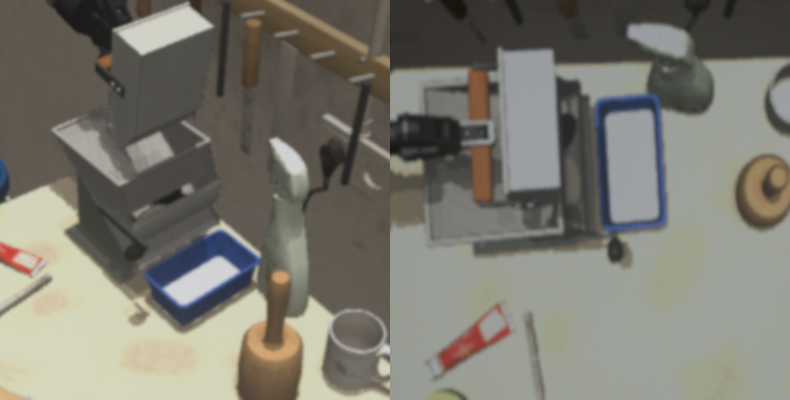

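The force dropped to −2.5 N, which is just the empty pan, and the picture shows nothing in the tub or on the bench. Next I'll put the pan back.

Run:
```python
from h import *
D=np.radians;y=YF-np.pi
for th,lz in((70,.25),(50,.26),(30,.28),(15,.30),(0,.325)):
    p,q=pour(-.045,lz,D(th),y,1);arm.line_to(p,.1,q)
p,q=pose(PAN,PY,0,1)
arm.line_to([p[0],p[1],.434],.12,q)
arm.line_to(p+.03*Z,.18);arm.line_to(p+.004*Z,.05)
for e in(.003,.002,.001,0,-.001,-.002):
    if readout.read_ft_force()[2]>1:break
    arm.line_to(p+e*Z,.02)
print(e,readout.read_ft_force(),readout.read_time())
arm.move_gripper(.6);arm.pause(.3)
arm.line_to(p+.03*Z,.05);arm.line_to(p+.25*Z,.2)
# retreat towards the robot's right/back so the views are clear
t=readout.read_tool_pos()
arm.pause(.5)
a=imaging.snapshot("scene")[95:345,150:400];b=imaging.snapshot("top")[110:310,90:340]
cv2.imwrite("pics/s6.png",np.hstack([cv2.resize(a,(400,400)),cv2.resize(b,(400,400))]));print(readout.read_time(),readout.read_ft_force())
```

```text
-0.001 [-0.5173  0.8752  3.6467] 33.4
36.75 [-0.1773  0.2855 -0.5912]
```

View pics/s6.png

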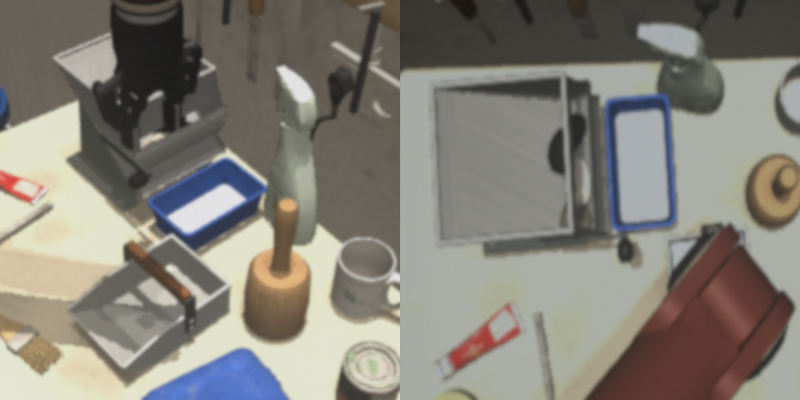

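The pan stands empty and upright at its old place, the tub is empty, and the stones lie at the gate end around (568,170). I'll do a close check of the gate and stones before handing in.

Run:
```python
from h import *
k,e=tri((230.6,234),(235.6,207.5));r=k-FO;print("knob feeder",r@FX,r@FY,r[2],e)
b=imaging.snapshot("top")
cv2.imwrite("pics/t7.png",cv2.resize(b[135:245,160:240],None,fx=5,fy=5,interpolation=cv2.INTER_CUBIC))
for x in(-.108,-.081):
  c=imaging.camera_info("top");X=np.array(c['R'])@fd(x,0,.1)+c['t'];u=X[:2]/X[2]*c['fx']+[c['cx'],c['cy']];print(x,(u-[160,135])*5)
```

```text
knob feeder -0.14261756445906687 0.11012010952808324 0.1318420349836612 0.0015461331605259308
-0.108 [272.0681 279.3889]
-0.081 [216.9765 283.4229]
```

View pics/t7.png

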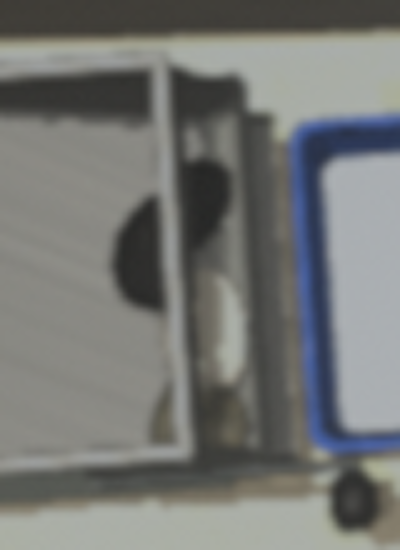

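The knob measures z 132 mm, which means the gate is shut. The crop shows two overlapping black stones at (140,255) and (210,200), the white one at (230,330) and the grey one at (200,420), all behind the gate.

```bash
python3 -c "
from station import arm, imaging, readout
print(arm.finish_job())"
```

```text
the job is handed in; nothing more can be done
None
```

The job is handed in (the station gave no verdict): in my last pictures the gate was shut, all four stones lay in the hopper behind it, the empty pan stood upright at its old place, and the nearby bystanders looked unmoved; about 37 s of the 72 s were used.

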